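Close, switch on and read the turbidity meter

ROBOT

A 6-joint arm with a two-finger parallel gripper is mounted at the origin on the work surface. World frame = base frame: x ahead of the robot, y to its left, z up, the work surface at z = 0. Lengths are in m, angles in rad, forces in N, time in s.
With the tool pointing down it reaches from about 0.35 to 0.875 m from the base axis. Payload 4.2 kg.
Tool frame: the origin (TCP) lies at the very end of the fingers, on their centre line; the grasp point (between the pads) lies 19 mm behind it (robot.hold_point_z is the z of the grasp point in the tool frame, in m); z points along the fingers, y is the line along which they close (so a half turn about z gives the same grasp; the last joint's range is limited). The gripper opens to 87 mm and grips with 3 to 60 N. Pads are 19 mm wide; open, the fingers measure 117 mm over their backs; the gripper's body (75 mm by 190 mm) begins 51 mm behind the grasp point.
Start: joints at [-1.033, 0.385, 0.008, 0, -1.194, -0.259], TCP at [0.172, -0.601, 0.223] pointing down, gripper open.
Joint ranges: [-3.14, 3.14], [-1.21, 2.06], [-1.07, 1.41], [-3.16, 2.05], [-2.99, -0.16], [-3.1, 3.1]. Speed limits (rad/s): [2.79, 2.79, 3.14, 3.14, 3.14, 3.14].

INTERFACE

Orientations are given as a unit quaternion [x, y, z, w].
In Python, from plant import robot, viewer gives the robot as it stands.
- The arm moves only by the tool jog_arm, never from a script. Its argument "targets" is one flat list of numbers, 6 for each row, row after row: the shift along the tool's x, y, z in mm, then the turn, a rotation vector about the tool's x, y, z in rad. In form: [tx, ty, tz, rx, ry, rz, tx, ty, tz, rx, ry, rz, ...]. A call has 1 to 12 rows; each row is the pose to reach, as a shift and turn from the pose commanded when the call began, along the tool's axes at that moment; what a row does not reach only later rows make up. A row lasts 1/8 s, in which the tool goes at most 62.5 mm and 10.7 degrees, less where a joint would pass 70% of its speed; a pose out of reach is approached as far as the arm can. A call with a gripper value outside its range is refused whole. "fingers" is the gripper's target within -1 to 1 (fully open at 1, half-way at 0, shut at -1), set as the call begins (left out, the last holds). The fingers move at their own pace and stop on an object; the grip force is fixed at half the most. Time passes only in rows, so rows that repeat a pose let the fingers close. It gives the time, the measured TCP pose, the force, the opening and the grip force at its end, in the units of the state.
- robot.sense(): the state, without advancing time (a new reading comes with each control period).
- viewer.camera(name): name is "scene" or "top"; returns the picture (400x640x3 uint8, red, green, blue); there is no depth.
- viewer.camera_info(name): a dict with "fx", "fy", "cx", "cy" (pixels), "D" ([k1, k2, p1, p2, k3] as OpenCV has them; the pictures are not rectified), "R" (3x3) and "t" (3): a world point X has camera coordinates R X + t. Camera axes: x right, y down, z forward; pixel columns grow to the right and rows downward; lengths in m; the calibration is good to about 2 mm. A picture is of the moment at which its call begins. camera_info takes no time and is no camera call.
- robot.hand_in(): hands the job in; it is judged then, once.
The state is a dict: "clock": time; "joints": joint angles; "joint_vel": joint speeds; "joint_efforts": joint torques, N m; "tool_pos": TCP position; "ee_rot": TCP orientation; "wrist_force": force on the tool from outside, world axes, zero at the start; "wrist_torque": the same for the moment, N m; "grip_width": finger opening in m; "grip_force": force on a finger pad.
Only numpy, scipy, OpenCV 4.12 (cv2) and the standard library are available. Lean on these libraries where they do the work, as an engineer would, in place of code of your own. Each camera call takes 0.05 s, during which the arm holds its last target. There are 200 camera calls.

TASK

Take a turbidity reading of the sample vial that already stands in the blue bench meter: push its open lid fully shut, then switch the meter on by tipping the raised, bar-marked half of the rocker fully down, and then press the wide read key on the front panel right in and let it go. The lid comes first because the meter checks its dark zero as it powers up, and the key does nothing before it is on. Work by touch alone: lift nothing, leave the three small round keys unpressed, and do not disturb the vials, the bottle or the pH meter.

Things in the scene. Friction and masses are not known exactly. Their poses are not given: they have to be found in the camera images.
- meter: Blue bench turbidity meter, fixed; origin on the bench, z up, -x its front, +y its left. Spans x -140..110, y -140..140 mm; flat deck 100 mm high behind x = -30; front panel rises at 15 degrees from 70 mm high at x = -140 to the deck, with a blank display on the left half, keys on the right half (a wide one, three small round ones above it). Deck: lid on the left, power rocker on the right.
- lid (a joint): Hollow dark grey lid over the sample well, 110 long (x), 100 wide, 24 mm high, hinged on its far edge (line along y at meter x 85, y 55, height 100.5 mm). rad: 0 shut, grows as the front edge rises, limit 1.2; starts at 0.55 to 1.0. Stiff hinge (0.10 N m friction, 80 g lid): it stays where it is left, so push it all the way down; 1 to 4 N from above.
- lid_front (a point): Point on the lid's top face, mid-width, 100 mm from the hinge line, 10 mm inside the front edge and 24 mm above the lid's lower rim (its height is 124.5 mm when shut).
- rocker (a joint): Black power rocker on the deck, 40 (x) by 22 mm, V-shaped face, bezel 52 x 32 x 3 mm; pivot along y at meter x 30, y -85, height 104.5 mm. rad: 0 off (start: far half up, near half level), 0.36 on (far half level, near half up). Far half has a bar mark, near half a ring. Stays as left; 3 to 4 N at the far half's outer edge tips it. A broad tip reaching past the pivot hits the near half too.
- rocker_on (a point): Point on the face of the rocker's far (bar-marked, ON) half, mid-width, 17 mm from the pivot and 3 mm inside the outer edge. Height 110.5 mm when off, 104.5 mm when on.
- read_key (a joint): Read key: the one wide grey key, 22 x 60 mm (long along y), 7 mm proud of the front panel, at meter x -112, y -65 mm. m: 0 released, 0.004 bottomed, moving square to the 15 degree panel; the press counts from 2.5 mm. Spring: 1 N to start, 4 N at the bottom; it pops back by itself.
- read_key_top (a point): Centre of the read key's top face (moves with the key).
- key_left (a joint): Small round grey key, 18 mm across, 7 mm proud, at meter x = -62, y = -20 mm; value in m, 0 released to 0.004 pressed. Same spring as the read key. Not to be pressed.
- key_middle (a joint): The same kind of round key at meter x = -62, y = -65 mm, straight up the panel from the read key, 52 mm between centres. Not to be pressed.
- key_right (a joint): The same kind of round key at meter x = -62, y = -110 mm. Not to be pressed.
- sample_vial: Closed glass sample vial with a white cap, 27 mm across the cap, 85 mm tall, loose in the meter's well under the lid (meter x = +30, y = +55), its top 13 mm above the deck. Origin at the centre of its underside, 28 mm above the bench.
- vial_a: Closed glass vial with white cap, 27 mm across, 85 mm tall, loose, standing on the bench just left of the meter. Origin at the centre of its underside.
- vial_b: The same kind of vial standing on the bench just right of the meter. Origin at the centre of its underside.
- bottle: Amber reagent bottle with black cap, 68 mm across, 135 mm tall, loose on the bench to one side, 0.3 kg. Origin at the centre of its underside.
- ph_meter: Beige pH meter with tilted key face, 190 deep (x), 150 wide (y), 85 mm high, fixed to the bench on the other side. Origin at the bench under its centre.
There are look-alikes about, which are no part of the job. Several things look just like the bottle: the one meant starts nearest to the robot's base.

How it is judged:
By the outcome, as a careful person would: the job done as asked, in the order asked, and still so for the second after the job is handed in, with the robot touching nothing.
It also fails if it takes over 40 s, if anything falls off the work surface, if the arm or the gripper's body presses on something with over 40 N, if the wrist force passes 120 N, or if a joint passes its speed limit or range.

## Working session

There is one attempt and no reset: what is moved stays moved. The work goes in short steps, Python scripts to look and compute and a tool call to move; the robot and the scene stay as the last step left them, time stands still between calls to the robot, and variables do not carry over. Pictures are saved under pics/ and viewed, at most 10 in all, crops included, and the job is handed in when it is done.

Besides the shell and the picture viewer there is one more tool, called after "Call:" as a command line: name --argument value ..., lists and objects as JSON in quotes. jog_arm: Moves the arm, as the interface text tells. Its arguments: {"type":"object","properties":{"targets":{"type":"array","items":{"type":"number"}},"fingers":{"type":"number"}},"required":["targets"]}

```bash
mkdir -p pics; ls; python3 - <<'E'
from plant import robot, viewer
import cv2
for n in("scene","top"):
    cv2.imwrite(f"pics/{n}0.png",cv2.cvtColor(viewer.camera(n),cv2.COLOR_RGB2BGR)); print(viewer.camera_info(n))
print(robot.sense())
E
```

```text
pics
{'fx': 458.4040779347902, 'fy': 458.4040779347902, 'cx': 315.93736850054233, 'cy': 194.5029429414138, 'D': array([-0.01094169,  0.        ,  0.        ,  0.        ,  0.        ]), 'R': array([[-0.36928789,  0.92910221,  0.0198881 ],
       [ 0.48352993,  0.21037523, -0.84967115],
       [-0.79361531, -0.30415677, -0.52693775]]), 't': array([ 0.25793219, -0.20818913,  1.79320353])}
{'fx': 375.56192768897813, 'fy': 375.56192768897813, 'cx': 320.3725324074576, 'cy': 197.91982384825675, 'D': array([-0.0144212,  0.       ,  0.       ,  0.       ,  0.       ]), 'R': array([[-0.00294278, -0.99995467,  0.00905533],
       [-0.99071132,  0.00168426, -0.13597146],
       [ 0.13595004, -0.00937135, -0.99067137]]), 't': array([-0.06915479,  0.61255481,  1.17405394])}
{'clock': 0.1, 'joints': array([-1.03337412e+00,  3.85468682e-01,  6.80027922e-03, -4.24740809e-04,
       -1.19399860e+00, -2.58601106e-01]), 'joint_vel': array([ 0.00069634, -0.00070992,  0.00195853,  0.00197445, -0.00088029,
        0.00183155]), 'joint_efforts': array([-3.11888707e-04, -3.91690600e+01,  1.87934428e+01,  4.23195049e+00,
        1.34468410e-02, -7.90984404e-05]), 'tool_pos': array([ 0.17188866, -0.60035687,  0.22159193]), 'ee_rot': array([-1.38881780e-01,  9.90308506e-01,  9.38734878e-04, -1.80555091e-04]), 'wrist_force': array([-0.11047624, -0.51713627,  0.86399206]), 'wrist_torque': array([ 0.01616829, -0.03265466,  0.03341209]), 'grip_force': 0.0, 'grip_width': 0.0871345848821098}
```

View pics/scene0.png

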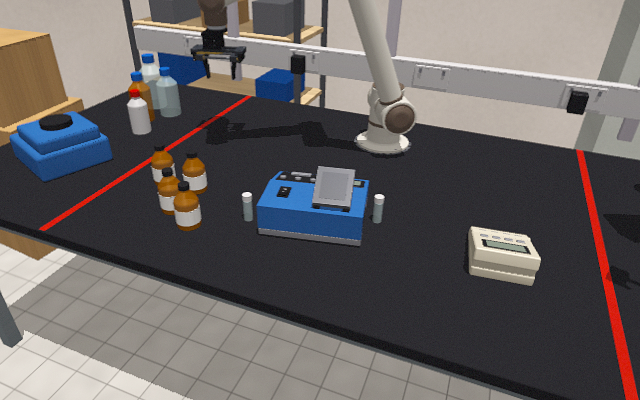

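View pics/top0.png

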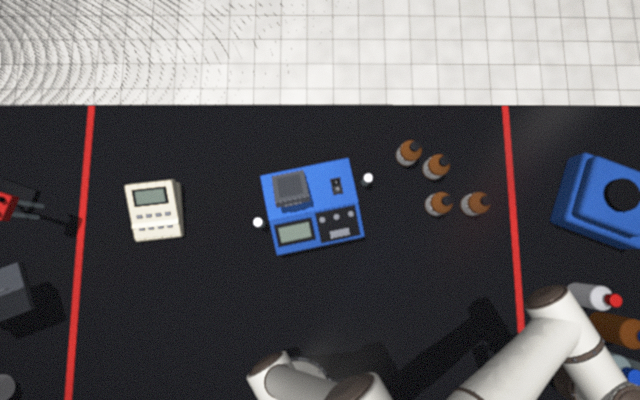

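The scene view shows the blue meter at about (315,205), with its lid open and vials at (248,207) and (379,208). In the top view the meter spans (260–365, 158–255). The wide key is at about (340,233), the rocker at (336,186) and the lid at (292,188). The other blue object, top (610,200), has no keys or display, so it is a look-alike. Four bottles stand to the right; I only have to avoid them. I'll confirm the meter in an enlarged crop.

```bash
python3 - <<'E'
import cv2
a=cv2.imread("pics/top0.png")[145:265,245:385]
cv2.imwrite("pics/topc.png",cv2.resize(a,None,fx=5,fy=5,interpolation=cv2.INTER_CUBIC))
a=cv2.imread("pics/scene0.png")[155:250,235:390]
cv2.imwrite("pics/scenec.png",cv2.resize(a,None,fx=5,fy=5,interpolation=cv2.INTER_CUBIC))
E
```

```text
(no output)
```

View pics/topc.png

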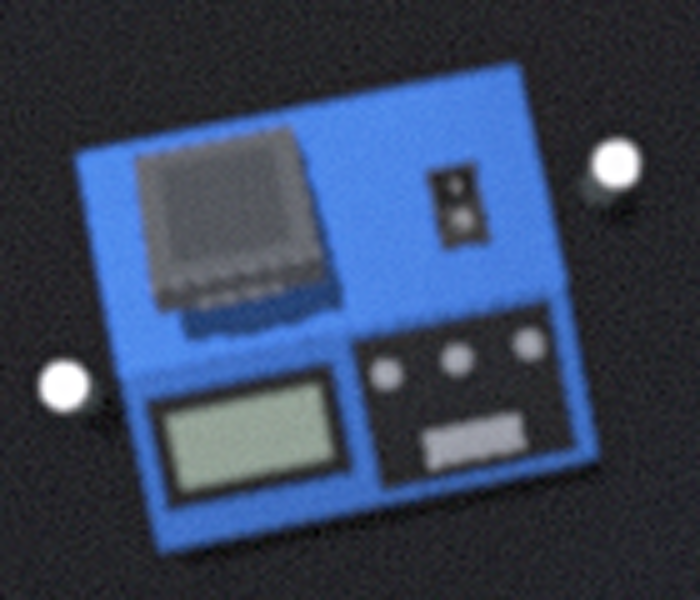

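View pics/scenec.png

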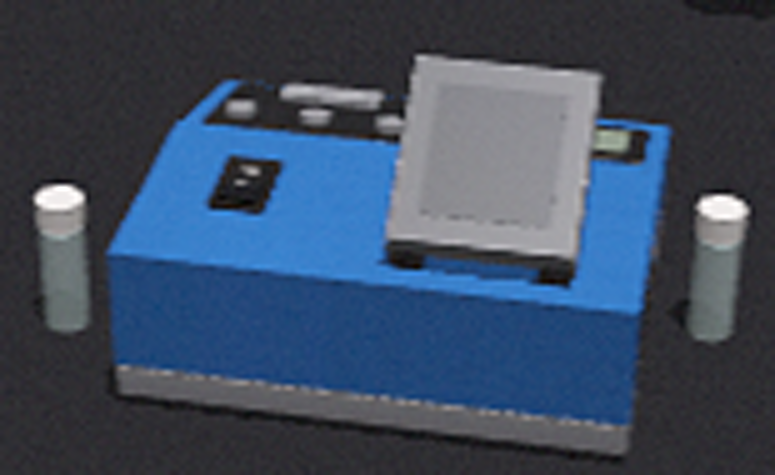

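The crop confirms the meter: display on the left, wide key at (474,441) in the top crop, three round keys above it, rocker at (459,204), lid open. Next I fit its pose using both views.

```bash
cat > h.py <<'E'
import numpy as np, cv2
from scipy.spatial.transform import Rotation as Ro
from plant import robot, viewer
def proj(n,P):
    c=viewer.camera_info(n); K=np.array([[c['fx'],0,c['cx']],[0,c['fy'],c['cy']],[0,0,1]])
    return cv2.projectPoints(np.asarray(P,float),cv2.Rodrigues(c['R'])[0],c['t'],K,c['D'])[0][:,0]
def m2w(p,P):
    P=np.asarray(P,float)/1000; c,s=np.cos(p[2]),np.sin(p[2])
    return P@np.array([[c,-s,0],[s,c,0],[0,0,1]]).T+[p[0],p[1],0]
def lid(a,d,h,y=55): return [85-d*np.cos(a)+h*np.sin(a),y,100.5+d*np.sin(a)+h*np.cos(a)]
E
python3 - <<'E'
from h import *
from scipy.optimize import least_squares
T=[((110,140,100),(77,155)),((110,-140,100),(520,65)),((-140,140,70),(160,552)),((-140,-140,70),(597,457)),((-113.8,-65,84.3),(474,441)),
((-63.8,-20,97.7),(386,374)),((-63.8,-65,97.7),(457,359)),((-63.8,-110,97.7),(530,344)),((30,-85,103),(459,204))]
S=[((110,-140,100),(108,255)),((110,140,100),(638,310)),((110,-140,0),(118,393)),((110,140,0),(628,452))]
LT=[(160,290),(325,262)]; LS=[(602,72),(417,55)]
tp=lambda L:np.array(L)/5-.4+[245,145]; sp=lambda L:np.array(L)/5-.4+[235,155]
def res(p):
    l=m2w(p,[lid(p[3],110,24,105),lid(p[3],110,24,5)])
    return np.concatenate([(proj('top',m2w(p,[t[0] for t in T]))-tp([t[1] for t in T])).ravel(),(proj('scene',m2w(p,[t[0] for t in S]))-sp([t[1] for t in S])).ravel(),
     (proj('scene',l)-sp(LS)).ravel(), .3*(proj('top',l)-tp(LT)).ravel()])
r=least_squares(res,[.6,0,.2,.8],loss='soft_l1'); p=r.x
print(p); print(res(p).reshape(-1,2).round(1).tolist())
a=p[3]
for n,q in dict(lidf=lid(a,100,24),lid0=lid(0,100,24),rock=(47,-85,110.5),key=(-113.8,-65,84.3)).items(): print(n,m2w(p,[q])[0].round(4))
s=robot.sense(); print(Ro.from_quat(s['ee_rot']).as_matrix().round(3))
E
```

```text
[ 0.59591083 -0.04268786  0.20486181  0.5515576 ]
[[0.2, -0.1], [-0.5, -0.1], [-0.0, -0.0], [0.6, 0.3], [0.3, 0.0], [0.3, 0.3], [0.5, 0.2], [0.2, 0.2], [0.1, 0.1], [0.3, -0.6], [0.4, 0.6], [0.0, 2.3], [-0.3, 3.1], [0.1, 0.2], [0.2, -0.1], [-0.5, 0.2], [-0.1, -0.2]]
lidf [0.5969 0.0137 0.1733]
lid0 [0.57   0.0081 0.1245]
rock [ 0.6592 -0.1163  0.1105]
key [ 0.4977 -0.1295  0.0843]
[[-0.961 -0.275 -0.001]
 [-0.275  0.961  0.002]
 [ 0.     0.002 -1.   ]]
```

```bash
cat >> h.py <<'E'
P=[.5959,-.0427,.2049]
def go(*Q):
    s=robot.sense(); R=Ro.from_quat(s['ee_rot']); c,n=np.cos(P[2]),np.sin(P[2])
    G=Ro.from_matrix([[-c,-n,0],[-n,c,0],[0,0,-1]])
    print('meter frame',((np.array(s['tool_pos'])-[P[0],P[1],0])@np.array([[c,-n,0],[n,c,0],[0,0,1]])*1000).round(1),s['wrist_force'].round(1),s['clock'],s['grip_width'])
    for q in Q: print(q,(R.inv().apply(m2w(P,[q])[0]-s['tool_pos'])*1000).round(1),(R.inv()*G).as_rotvec().round(3))
E
python3 -c "
from h import *
go((20,55,225),(20,55,195))"
```

```text
meter frame [-528.6 -459.7  221.6] [-0.1 -0.5  0.9] 0.1 0.0871345848821098
(20, 55, 225) [-585.   472.9   -2.6] [ 0.002 -0.     0.074]
(20, 55, 195) [-585.1  472.8   27.4] [ 0.002 -0.     0.074]
```

Call:
jog_arm --targets '[-45,36,-8,0,0,0.02,-90,73,-12,0,0,0.04,-135,109,-15,0,0,0.074,-180,146,-15,0,0,0.074,-225,182,-15,0,0,0.074,-270,218,-15,0,0,0.074,-315,255,-15,0,0,0.074,-360,291,-15,0,0,0.074,-405,327,-15,0,0,0.074,-450,364,-15,0,0,0.074,-495,400,-15,0,0,0.074,-520,420,-15,0,0,0.074]' --fingers -1

```text
clock: 1.6
tool_pos: [0.5573, -0.0516, 0.2369]
ee_rot: [-0.103, 0.995, 0.0, -0.0]
wrist_force: [-0.6, -0.6, -0.3]
grip_width: 0.0008
grip_force: 0.0
```

```bash
python3 -c "
from h import *
go((20,55,225),(20,55,185))"
```

```text
meter frame [-39.6  -0.8 236.9] [-0.6 -0.6 -0.3] 1.6 0.0008367630590853292
(20, 55, 225) [-59.7  55.7  11.8] [ 0.    -0.001  0.002]
(20, 55, 185) [-59.7  55.7  51.8] [ 0.    -0.001  0.002]
```

Call:
jog_arm --targets '[-30,28,0,0,0,0,-60,56,0,0,0,0,-60,56,20,0,0,0,-60,56,35,0,0,0,-60,56,45,0,0,0,-60,56,52,0,0,0,-60,56,52,0,0,0]'

```text
clock: 2.48
tool_pos: [0.6035, 0.0127, 0.1853]
ee_rot: [-0.102, 0.995, -0.0, -0.0]
wrist_force: [-0.1, -0.1, 0.1]
grip_width: 0.0002
grip_force: 0.0
```

```bash
python3 - <<'E'
from h import *
go((20,55,185),(0,55,124.5))
o=[]
for n,(u,v) in dict(scene=(315,195),top=(310,205)).items():
    o.append(cv2.resize(cv2.cvtColor(viewer.camera(n),cv2.COLOR_RGB2BGR)[v-60:v+60,u-75:u+75],None,fx=2.6,fy=4*.65,interpolation=2))
cv2.imwrite('pics/a.png',np.hstack(o))
E
```

```text
meter frame [ 18.7  52.7 185.3] [-0.1 -0.1  0.1] 2.475 0.00024806835852312584
(20, 55, 185) [-1.3  2.3  0.3] [-0.    -0.001 -0.001]
(0, 55, 124.5) [18.6  2.3 60.8] [-0.    -0.001 -0.001]
```

View pics/a.png

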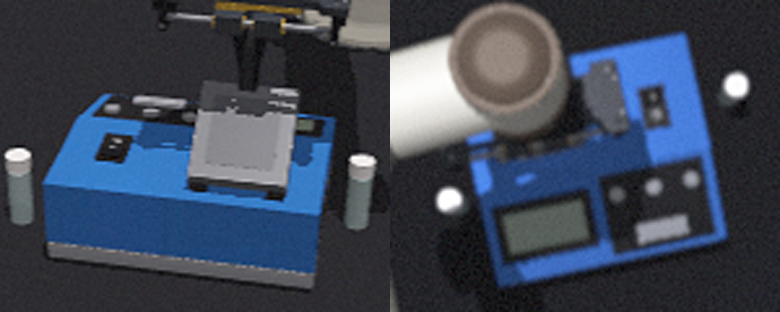

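The fingertips, in the left crop at about (245,85), are above the lid's front part. I'll push it down along the arc.

Call:
jog_arm --targets '[0,2,6,0,0,0,0,2,12,0,0,0,0,2,18,0,0,0,2,2,24,0,0,0,4,2,30,0,0,0,7,2,36,0,0,0,10,2,42,0,0,0,13,2,48,0,0,0,16,2,52,0,0,0,18,2,56,0,0,0,18,2,58,0,0,0,18,2,59,0,0,0]'

```text
clock: 4.08
tool_pos: [0.5854, 0.0113, 0.1264]
ee_rot: [-0.102, 0.995, -0.0, -0.0]
wrist_force: [-0.3, -0.4, 1.2]
grip_width: 0.0003
grip_force: 0.4
```

```bash
python3 -c "
from h import *
go((0,55,124.5))"
```

```text
meter frame [  0.7  55.  126.4] [-0.3 -0.4  1.2] 4.075 0.00028369283319362205
(0, 55, 124.5) [0.7 0.  1.9] [-0.    -0.001 -0.   ]
```

Call:
jog_arm --targets '[0,0,1,0,0,0,0,0,2,0,0,0,0,0,3,0,0,0,0,0,3,0,0,0]'

```text
clock: 4.58
tool_pos: [0.5857, 0.0113, 0.1249]
ee_rot: [-0.102, 0.995, -0.0, 0.0]
wrist_force: [-3.5, 1.0, 6.9]
grip_width: 0.0004
grip_force: 3.3
```

Call:
jog_arm --targets '[0,0,1,0,0,0,0,0,2,0,0,0,0,0,2,0,0,0]'

```text
clock: 4.95
tool_pos: [0.5857, 0.0113, 0.1247]
ee_rot: [-0.103, 0.995, -0.0, 0.001]
wrist_force: [-6.2, -0.1, 13.7]
grip_width: 0.0003
grip_force: 7.3
```

Call:
jog_arm --targets '[0,0,-10,0,0,0,0,0,-25,0,0,0,0,0,-40,0,0,0,-25,-45,-40,0,0,0,-48,-90,-40,0,0,0,-48,-140,-40,0,0,0,-48,-140,-30,0,0,0,-48,-140,-24,0,0,0,-48,-140,-20,0,0,0,-48,-140,-20,0,0,0]'

```text
clock: 6.2
tool_pos: [0.6609, -0.1148, 0.1415]
ee_rot: [-0.103, 0.995, 0.0, -0.0]
wrist_force: [1.0, -0.5, 0.2]
grip_width: 0.0007
grip_force: 0.0
```

```bash
python3 - <<'E'
from h import *
go((49,-85,118),(49,-85,104.5))
o=[]
for n,(u,v) in dict(scene=(315,195),top=(310,205)).items():
    o.append(cv2.resize(cv2.cvtColor(viewer.camera(n),cv2.COLOR_RGB2BGR)[v-60:v+60,u-75:u+75],None,fx=2.6,fy=2.6,interpolation=2))
cv2.imwrite('pics/b.png',np.hstack(o))
E
```

```text
meter frame [ 49.  -83.9 141.5] [ 1.  -0.5  0.2] 6.2 0.0007360722003233765
(49, -85, 118) [-0.  -1.1 23.5] [ 0.    -0.001  0.001]
(49, -85, 104.5) [-0.  -1.1 37. ] [ 0.    -0.001  0.001]
```

View pics/b.png

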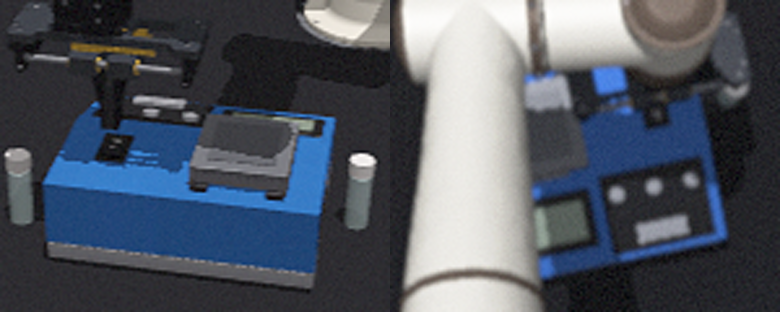

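The lid lies flat and shut in the left crop at (245,150). The closed fingertips hang just above the rocker's far half, at (110,125). Lowering onto it.

Call:
jog_arm --targets '[0,-1,10,0,0,0,0,-1,20,0,0,0,0,-1,26,0,0,0,0,-1,30,0,0,0,0,-1,32,0,0,0,0,-1,34,0,0,0,0,-1,36,0,0,0,0,-1,37,0,0,0,0,-1,37,0,0,0]'

```text
clock: 7.42
tool_pos: [0.6621, -0.1168, 0.105]
ee_rot: [-0.102, 0.995, -0.0, 0.001]
wrist_force: [1.5, 0.6, 3.0]
grip_width: 0.0003
grip_force: 1.4
```

Call:
jog_arm --targets '[0,0,1,0,0,0,0,0,2,0,0,0,0,0,3,0,0,0,0,0,4,0,0,0,0,0,4,0,0,0]'

```text
clock: 8.05
tool_pos: [0.6622, -0.1168, 0.1047]
ee_rot: [-0.103, 0.995, -0.001, 0.002]
wrist_force: [-3.0, 3.9, 15.8]
grip_width: 0.0004
grip_force: 8.0
```

Firm stop at 104.7 mm, the rocker's fully-on height. Lift and move to above the read key.

Call:
jog_arm --targets '[0,0,-10,0,0,0,0,0,-25,0,0,0,0,0,-40,0,0,0,40,5,-40,0,0,0,80,10,-40,0,0,0,120,20,-40,0,0,0,150,20,-40,0,0,0,165,20,-36,0,0,0,165,20,-20,0,0,0,165,20,-10,0,0,0,165,20,-10,0,0,0]'

```text
clock: 9.43
tool_pos: [0.4957, -0.1309, 0.1096]
ee_rot: [-0.102, 0.995, 0.0, -0.001]
wrist_force: [0.0, -1.2, -0.0]
grip_width: 0.0003
grip_force: 0.0
```

```bash
python3 - <<'E'
from h import *
go((-115,-65,90),(-115,-65,84.3))
o=[]
for n,(u,v) in dict(scene=(315,195),top=(310,205)).items():
    o.append(cv2.resize(cv2.cvtColor(viewer.camera(n),cv2.COLOR_RGB2BGR)[v-60:v+60,u-75:u+75],None,fx=2.6,fy=2.6,interpolation=2))
cv2.imwrite('pics/c.png',np.hstack(o))
E
```

```text
meter frame [-116.1  -66.   109.6] [ 0.  -1.2 -0. ] 9.425 0.0003141420333803334
(-115, -65, 90) [-1.1  1.  19.6] [ 0.    -0.002 -0.   ]
(-115, -65, 84.3) [-1.1  1.  25.3] [ 0.    -0.002 -0.   ]
```

View pics/c.png

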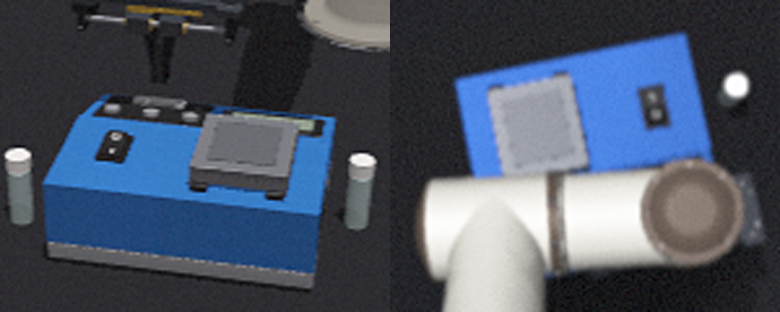

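The lid is shut, the rocker's near half now stands up at left crop (115,138), so it is on, and the tip at (160,80) is above the wide key. Now I press it.

Call:
jog_arm --targets '[-1,1,10,0,0,0,-1,1,18,0,0,0,-1,1,22,0,0,0,-1,1,24,0,0,0,-1,1,26,0,0,0,-1,1,27,0,0,0,-1,1,28,0,0,0,-1,1,28,0,0,0]'

```text
clock: 10.52
tool_pos: [0.4971, -0.1296, 0.083]
ee_rot: [-0.102, 0.995, -0.0, 0.001]
wrist_force: [0.4, 1.9, 2.9]
grip_width: 0.0003
grip_force: 1.8
```

Call:
jog_arm --targets '[0,0,1,0,0,0,0,0,2,0,0,0,0,0,3,0,0,0,0,0,3,0,0,0]'

```text
clock: 11.02
tool_pos: [0.4975, -0.1296, 0.082]
ee_rot: [-0.103, 0.995, -0.0, 0.001]
wrist_force: [-3.6, 4.5, 17.2]
grip_width: 0.0004
grip_force: 8.5
```

The key bottomed at 82 mm with 17 N. Release, lift clear and check.

Call:
jog_arm --targets '[0,0,-4,0,0,0,0,0,-12,0,0,0,0,0,-30,0,0,0,20,0,-60,0,0,0,50,0,-100,0,0,0,80,0,-130,0,0,0,100,-30,-140,0,0,0,100,-60,-140,0,0,0,100,-60,-140,0,0,0]'

```text
clock: 12.15
tool_pos: [0.4103, -0.21, 0.2191]
ee_rot: [-0.101, 0.995, 0.0, -0.001]
wrist_force: [-0.3, 0.4, -0.2]
grip_width: 0.0005
grip_force: 0.0
```

```bash
python3 - <<'E'
from h import *
go()
o=[]
for n,(u,v) in dict(scene=(315,195),top=(310,205)).items():
    o.append(cv2.resize(cv2.cvtColor(viewer.camera(n),cv2.COLOR_RGB2BGR)[v-60:v+60,u-75:u+75],None,fx=2.6,fy=2.6,interpolation=2))
cv2.imwrite('pics/d.png',np.hstack(o))
E
```

```text
meter frame [-215.7 -126.   219.1] [-0.3  0.4 -0.2] 12.15 0.0004927148020456871
```

View pics/d.png

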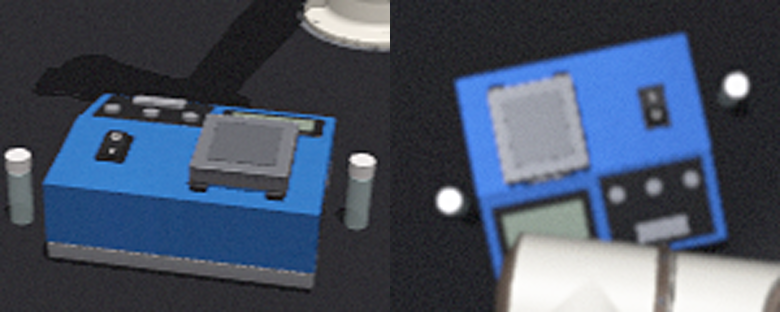

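The lid is shut at (245,140), the rocker is on at (115,140) and the read key at (160,102) has popped back. The vials stand where they were, and the arm is clear.

```bash
python3 -c "
from plant import robot
print(robot.hand_in())"
```

```text
the job is handed in; nothing more can be done
None
```

I shut the lid, switched the meter on at the rocker, pressed the read key right in and let it go, in that order, and handed the job in at about 12 s; no verdict came back.

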